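# Roll a rocker shaft one full turn on the surface plate

### The arm

A 7-joint arm with a two-finger parallel gripper is mounted at the origin on the work surface. World frame = base frame: x ahead of the robot, y to its left, z up, the work surface at z = 0. Lengths are in m, angles in rad, forces in N, time in s.
With the tool pointing down it reaches from about 0.425 to 0.975 m from the base axis. Payload 16.7 kg.
Tool frame: the origin (TCP) lies midway between the tips of the shut fingers; the grasp point (between the pads) lies arm.grip_depth behind it (arm.grip_depth is the distance from the TCP to the grasp point, in m); z points along the fingers, y is the direction in which the jaws open and shut (so a half turn about z gives the same grasp; the last joint's range is limited). The gripper opens to 85 mm and grips with 20 to 120 N. Pads are 22 mm wide; open, the fingers measure 114 mm over their backs; the gripper's body (76 mm by 85 mm) begins 54 mm behind the grasp point. The pads swing forward as they close: fully open they stand 13 mm farther back than shut.
Start: joints at [1.058, 0.426, 0.074, 1.606, -0.034, 1.111, -0.067], TCP at [0.24, -0.631, 0.231] pointing down, gripper open.
Joint ranges: [-2.85, 2.85], [-0.5, 2.14], [-1.23, 1.37], [0.21, 2.46], [-1.02, 4.16], [0.16, 2.05], [-2.73, 2.73]. Speed limits (rad/s): [1.89, 1.89, 2.39, 2.39, 3.01, 3.01, 3.01].

### API

Orientations are given as a unit quaternion [w, x, y, z].
In Python, from station import arm gives the robot as it stands. The module is installed in compiled form; this text tells all that it offers.
- The arm moves only by the tool carry_out, never from a script. Its argument "moves" is one flat list of numbers, 7 for each row, row after row: the shift along the world's x, y, z normalised to -1 to 1, where 1 is 0.075 m, then the turn, a rotation vector about the world's x, y, z normalised to -1 to 1, where 1 is 90 degrees, then the gripper command: -1 is fully open, 1 is shut, values between are in proportion. In form: [x, y, z, rx, ry, rz, fingers, x, y, z, rx, ry, rz, fingers, ...]. A call has 1 to 5 rows; each row shifts and turns the commanded pose from where the row before left it; what a row does not reach is not made up. A row lasts 1/12 s, in which the tool goes at most 41.7 mm and 7.16 degrees, less where a joint would pass 70% of its speed; a pose out of reach is approached as far as the arm can. A call with a number of a shift or a turn outside -1 to 1 is refused whole. A call with a gripper value outside its range is refused whole. The fingers move at their own pace and stop on an object; "newtons" is the grip in N (left out, the last holds). Time passes only in rows, so rows that do not move let the fingers close. It gives the time, the measured TCP pose, the force and the opening at its end, in the units of the state.
- arm.get_obs(): the state, without advancing time (a new reading comes with each control period).
- arm.get_image(name): name is "scene" or "side" or "wrist"; returns a dict with "img" (480x640x3 uint8, red, green, blue), "fx", "fy", "cx", "cy" (pixels), "D" ([k1, k2, p1, p2, k3] as OpenCV has them; the pictures are not rectified), "R" (3x3) and "t" (3): a world point X has camera coordinates R X + t. Camera axes: x right, y down, z forward; pixel columns grow to the right and rows downward; lengths in m; the calibration is good to about 2 mm. A picture is of the moment at which its call begins. There is no depth.
- arm.sign_off(): hands the job in, once; it reports no verdict.
The state is a dict: "t": time; "joints": joint angles; "joint_velocities": joint speeds; "joint_torque": joint torques, N m; "position": TCP position; "orientation": TCP orientation; "ft_force": force on the tool from outside, world axes, zero at the start; "wrist_torque": the same for the moment, N m; "grip_width": opening from 0.0 (shut) to 1.0 (fully open).
Only numpy, scipy, OpenCV 4.12 (cv2) and the standard library are available. Lean on these libraries where they do the work, as an engineer would, in place of code of your own. Each camera call takes 0.05 s, during which the arm holds its last target.

### The job

Check the rocker shaft for bend the usual way: with your fingertips on top of it, roll it along the surface plate, away from the robot, through just one full turn, so that the yellow paint stripe goes round underneath and comes to rest on top again. Take as many strokes as you need, but let it roll, not slide; do not push it from the side, pinch it or lift it. Leave it lying still on the plate and everything else undisturbed.

Things in the scene. Friction and masses are not known exactly. Their poses are not given: they have to be found in the camera images.
- shaft: hollow ground steel shaft: smooth cylinder 30 mm across, 180 mm long, 0.6 kg, lying on the near half of the plate. Origin half-way along its axis; y runs along the shaft, x points away from the robot (within 25 degrees), z to the yellow paint stripe, on top at the start (oil holes opposite). One turn without slip carries it 94 mm away. Slight rolling resistance: left at rest, it stays
- plate: fixed dark granite surface plate, 400 by 400 mm, its level top 50 mm above the bench and above this origin, which lies under its centre; x points away from the robot (within 15 degrees). Fixed and clear of it on the bench: indicator stand and socket case (left), vice (right), parts bins (behind)
- vblock_a: steel V-block, 40 (x) by 50 (y) by 35 mm high, standing on the far part of the surface plate; origin under its centre; leave it alone
- vblock_b: a second V-block like vblock_a, beside it; leave it alone
- square: engineer's square lying flat at the far left of the plate: dark stock 75 by 16 by 16 mm along its x, steel blade 22 by 3 mm reaching 100 mm towards its -y; origin under the stock's centre; leave it alone
- spray_can: standing grey spray can with red cap, 66 mm across, 200 mm high, on the bench right of the plate; origin under its centre; leave it alone
- oil_bottle: standing grey oil jug, 60 (x) by 105 (y) by 225 mm high, black cap, yellow label, on the bench right of the plate; origin under its centre; leave it alone
- spanner: steel spanner 160 mm long lying on the bench right of the plate; leave it alone
- socket: steel socket standing on the bench left of the plate, 30 mm across, 40 mm high; leave it alone
- marker: white paint marker with yellow cap, 16 mm thick, 130 mm long, lying on the bench left of the plate; leave it alone
There are look-alikes about, which are no part of the job. Of the things that look like the shaft, the middle-sized one is meant.

How it is judged:
On the way:
1. the shaft has rolled half a turn: its stripe is underneath (within about 30 degrees) and it has travelled 32 to 64 mm (angle between shaft's own z axis and vertical above 2.6 rad and distance of shaft from where it was at the start of the episode between 0.032 and 0.064 m), for 0.03 s.
At the end, for the whole second after the job is handed in: the shaft lies still on the plate, 80 to 108 mm further from the robot than at the start (one turn is 94 mm), its paint stripe on top again to within 25 degrees (angle between shaft's own z axis and vertical below 0.45 rad and distance of shaft from where it was at the start of the episode between 0.08 and 0.108 m and x of shaft in the frame of plate above -0.07 m and z of shaft in the frame of plate between 0.061 and 0.069 m and linear speed of shaft below 0.01 m/s and angular speed of shaft below 0.3 rad/s); the robot touches nothing.
It fails at once if the shaft is lifted more than 7 mm off the plate, or falls off it (z of shaft in the frame of plate above 0.072 m or z of shaft in the frame of plate below 0.055 m).
It fails at once if the shaft is rolled far past one turn (over 130 mm) (distance of shaft from where it was at the start of the episode above 0.13 m).
It fails at once if the fingers touch the shaft while upright fingertips would be under 18 mm above the plate (pushed from the side or pinched) (contact force between the fingers and shaft above 0.3 N and z of the grasp point in the frame of plate below 0.087 m).
It fails at once if a V-block, the square, or another loose thing on the bench is moved more than 20 mm (distance of any of vblock_a, vblock_b, square, spray_can, oil_bottle, spanner, socket, marker from where it was at the start of the episode above 0.02 m).
It also fails if it takes over 51 s, if anything falls off the work surface, if the arm or the gripper's body presses on something with over 40 N, if the wrist force passes 120 N, or if a joint passes its speed limit or range.

## Working session

There is one attempt and no reset: what is moved stays moved. The work goes in short steps, Python scripts to look and compute and a tool call to move; the robot and the scene stay as the last step left them, time stands still between calls to the robot, and variables do not carry over. Pictures are saved under pics/ and viewed, and the job is handed in when it is done.

Besides the shell and the picture viewer there is one more tool, called after "Emit:" as name(argument=value, ...) on one line, values as JSON. carry_out: Moves the arm, as the interface text tells. Scaled input: -1 to 1 covers 0.075 m each way for a shift and 90 degrees each way for a turn. Its arguments: {"type":"object","properties":{"moves":{"type":"array"},"newtons":{"type":"number"}},"required":["moves"]}

```bash
mkdir -p pics; python3 - <<'E'
from station import arm
import cv2, json
o=arm.get_obs();print({k:o[k] for k in('t','position','orientation','ft_force','grip_width')},arm.grip_depth)
for n in('scene','side','wrist'):
    d=arm.get_image(n);cv2.imwrite(f'pics/{n}0.png',d['img'][:,:,::-1])
    print(n,d['fx'],d['fy'],d['cx'],d['cy'],d['D'],d['R'],d['t'])
E
```

```text
{'t': 0.0, 'position': array([ 0.23939087, -0.63067907,  0.23059724]), 'orientation': array([-6.30229539e-04,  9.83593809e-01,  1.80396223e-01, -1.53432715e-04]), 'ft_force': array([-1.15983145,  0.20849275,  0.04985138]), 'grip_width': 0.998484238485853} 0.0187
scene 585.0209744956809 585.0209744956809 323.3028365895736 238.55119158311427 [0.05750994 0.         0.         0.         0.        ] [[ 0.78832439  0.61525928  0.00081751]
 [ 0.3720442  -0.4756367  -0.79709023]
 [-0.49002832  0.62866982 -0.60385966]] [-0.38603174 -0.11242485  1.96004297]
side 470.20686424897605 470.20686424897605 323.80953118440675 235.20857692145853 [-0.10037275  0.          0.          0.          0.        ] [[-0.97502675 -0.22203281 -0.00492672]
 [-0.15917283  0.71411193 -0.68169506]
 [ 0.1548769  -0.66388672 -0.73161983]] [0.46873214 0.13838464 1.18112123]
wrist 405.79018988170196 405.79018988170196 318.9357057102515 243.31630673850952 [-0.0580239  0.         0.         0.         0.       ] [[ 0.35572199 -0.93459048 -0.00158324]
 [-0.88260283 -0.33649072  0.32830814]
 [-0.30736641 -0.11538906 -0.94456935]] [-0.67470212 -0.0430564   0.38247101]
```

```bash
ls . pics
```

```text
.:
pics

pics:
scene0.png
side0.png
wrist0.png
```

View pics/scene0.png

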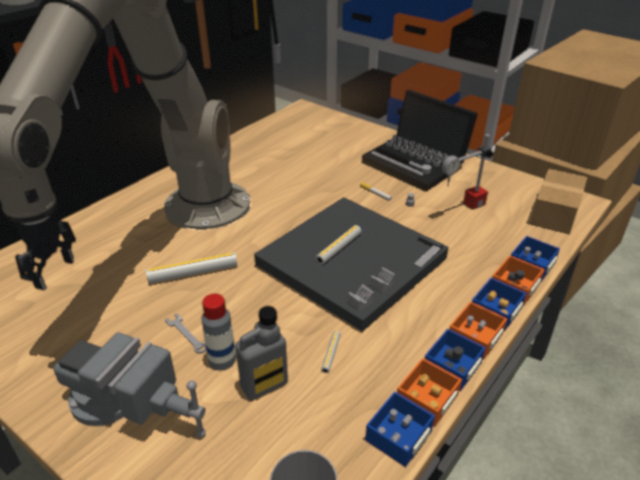

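View pics/side0.png

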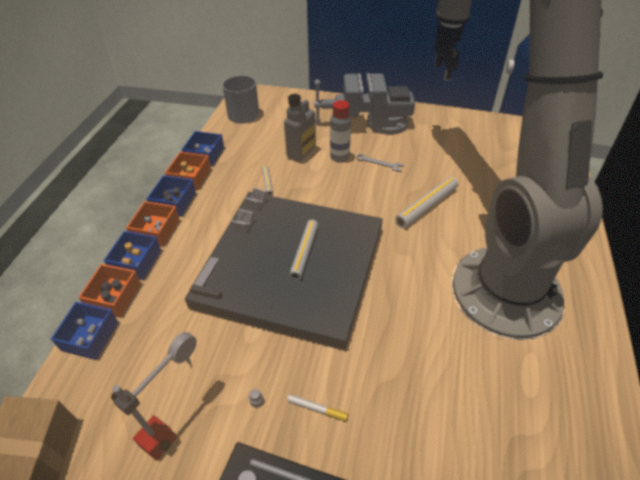

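View pics/wrist0.png

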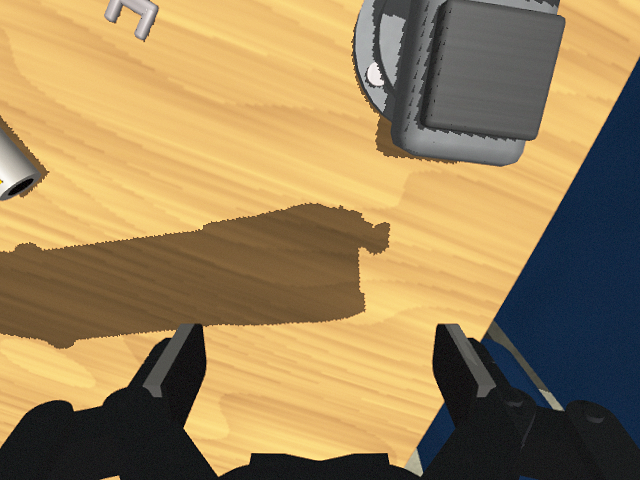

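Look-alikes of the shaft in the scene view: a large tube on the bench (192,268), the shaft on the plate (340,243) and a thin rod on the bench (331,352). The middle-sized one is the one on the plate. I'll check it in a crop.

```bash
python3 - <<'E'
import cv2, numpy as np
a=cv2.imread('pics/scene0.png')[215:275,300:380];b=cv2.imread('pics/side0.png')[205:290,265:345]
a=cv2.resize(a,None,fx=5,fy=5,interpolation=cv2.INTER_CUBIC);b=cv2.resize(b,None,fx=5,fy=5,interpolation=cv2.INTER_CUBIC)
c=np.zeros((425,800,3),np.uint8);c[:300,:400]=a;c[:,400:]=b
cv2.imwrite('pics/crop0.png',c)
E
```

```text
(no output)
```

View pics/crop0.png

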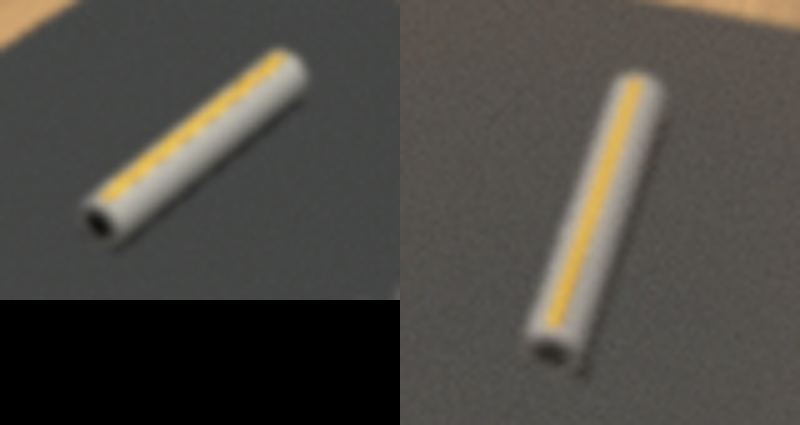

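```bash
cat > h.py <<'E'
import cv2, numpy as np
from station import arm
def ray(d,px):
    K=np.array([[d['fx'],0,d['cx']],[0,d['fy'],d['cy']],[0,0,1]])
    u=cv2.undistortPoints(np.array(px,float).reshape(-1,1,2),K,np.array(d['D'])).reshape(-1,2)
    r=np.c_[u,np.ones(len(u))]@d['R']; c=-d['R'].T@d['t']; return c,r
def atz(d,px,z):
    c,r=ray(d,px); return c+r*((z-c[2])/r[:,2])[:,None]
def proj(d,P):
    K=np.array([[d['fx'],0,d['cx']],[0,d['fy'],d['cy']],[0,0,1]])
    return cv2.projectPoints(np.array(P,float).reshape(-1,3),cv2.Rodrigues(d['R'])[0],d['t'],K,np.array(d['D']))[0].reshape(-1,2)
def seg(p,q): 
    v=q-p; return dict(mid=((p+q)/2).round(4),len=np.linalg.norm(v).round(4),ang=np.degrees(np.arctan2(-v[0],v[1])).round(2))
E
python3 - <<'E'
from h import *
s=arm.get_image('scene');e=arm.get_image('side')
p=atz(s,[(321,254.6),(356,226)],.08);print('scene stripe',seg(*p),p.round(4))
q=atz(e,[(312.2,221),(295.4,269.6)],.08);print('side stripe',seg(*q),q.round(4))
c=atz(s,[(345,199),(447,246),(362,323),(256,255)],.05)
print('plate scene',c.round(4),c.mean(0))
c=atz(e,[(272,194.5),(382,218),(347,342),(192,300)],.05);print('plate side',c.round(4),c.mean(0))
print('vblocks',atz(s,[(362,295),(385,277)],.05).round(3))
E
```

```text
scene stripe {'mid': array([0.5228, 0.0308, 0.08  ]), 'len': np.float64(0.1699), 'ang': np.float64(0.67)} [[ 0.5238 -0.0542  0.08  ]
 [ 0.5218  0.1157  0.08  ]]
side stripe {'mid': array([0.5239, 0.0309, 0.08  ]), 'len': np.float64(0.1681), 'ang': np.float64(-0.09)} [[ 0.5238 -0.0531  0.08  ]
 [ 0.5241  0.115   0.08  ]]
plate scene [[ 0.3839  0.2499  0.05  ]
 [ 0.7638  0.2319  0.05  ]
 [ 0.7482 -0.1753  0.05  ]
 [ 0.3559 -0.1402  0.05  ]] [0.56295695 0.04157654 0.05      ]
plate side [[ 0.6707 -0.1612  0.05  ]
 [ 0.3474 -0.1347  0.05  ]
 [ 0.3681  0.2642  0.05  ]
 [ 0.7474  0.2357  0.05  ]] [0.53340569 0.05097461 0.05      ]
vblocks [[ 0.69  -0.092  0.05 ]
 [ 0.698  0.006  0.05 ]]
```

The stripe is at x=0.523, y=0.031 in both cameras. Its axis is along world y to within about 0.5° and its length is plausible for a 180 mm shaft, so the middle-sized one is confirmed. My plan is shut fingers, upright, with the 22 mm pad width along x, making several strokes on top at TCP z≈0.08. I'll rise first.

Emit:
carry_out(moves=[0, 0, 0.35, 0, 0, 0, 1, 0, 0, 0.35, 0, 0, 0, 1, 0, 0, 0.35, 0, 0, 0, 1, 0, 0, 0.35, 0, 0, 0, 1, 0, 0, 0, 0, 0, 0, 1], newtons=40)

```text
t: 0.67
position: [0.24, -0.6326, 0.3419]
orientation: [0.003, 0.984, 0.18, 0.001]
ft_force: [0.9, -1.3, 0.5]
grip_width: 0.303
```

Emit:
carry_out(moves=[0.19, 0.44, 0, 0, 0, -0.012, 1, 0.19, 0.44, 0, 0, 0, -0.012, 1, 0.19, 0.44, 0, 0, 0, -0.012, 1, 0.19, 0.44, 0, 0, 0, -0.012, 1, 0.19, 0.44, 0, 0, 0, -0.012, 1])

```text
t: 1.08
position: [0.311, -0.4644, 0.3361]
orientation: [0.0, 0.991, 0.133, -0.0]
ft_force: [0.5, -0.2, 0.1]
grip_width: -0.0
```

Emit:
carry_out(moves=[0.19, 0.44, 0, 0, 0, -0.012, 1, 0.19, 0.44, 0, 0, 0, -0.012, 1, 0.19, 0.44, 0, 0, 0, -0.012, 1, 0.19, 0.44, 0, 0, 0, -0.012, 1, 0.19, 0.44, 0, 0, 0, -0.012, 1])

```text
t: 1.5
position: [0.3823, -0.2993, 0.3363]
orientation: [0.0, 0.996, 0.087, 0.0]
ft_force: [2.0, -0.8, -0.1]
grip_width: 0.002
```

Emit:
carry_out(moves=[0.19, 0.44, 0, 0, 0, -0.012, 1, 0.19, 0.44, 0, 0, 0, -0.012, 1, 0.19, 0.44, 0, 0, 0, -0.012, 1, 0.19, 0.44, 0, 0, 0, -0.012, 1, 0.19, 0.44, 0, 0, 0, -0.012, 1])

```text
t: 1.92
position: [0.4535, -0.1343, 0.3364]
orientation: [0.0, 0.999, 0.039, 0.0]
ft_force: [0.4, -1.6, 0.5]
grip_width: 0.002
```

Emit:
carry_out(moves=[0.19, 0.44, 0, 0, 0, -0.012, 1, 0.19, 0.44, 0, 0, 0, -0.012, 1, 0.19, 0.44, 0, 0, 0, -0.012, 1, 0, 0, 0, 0, 0, 0, 1, 0, 0, 0, 0, 0, 0, 1])

```text
t: 2.33
position: [0.4964, -0.0351, 0.336]
orientation: [-0.0, 1.0, 0.014, -0.0]
ft_force: [-0.0, -0.6, -0.3]
grip_width: -0.004
```

Emit:
carry_out(moves=[0.12, 0.44, -0.5, 0, 0, -0.018, 1, 0.12, 0.44, -0.5, 0, 0, 0, 1, 0, 0, -0.5, 0, 0, 0, 1, 0, 0, -0.5, 0, 0, 0, 1, 0, 0, 0, 0, 0, 0, 1])

```text
t: 2.75
position: [0.5072, 0.0158, 0.1938]
orientation: [0.0, 1.0, -0.003, -0.004]
ft_force: [-0.8, -1.0, -1.6]
grip_width: 0.0
```

```bash
cat >> h.py <<'E'
def snap(n,tag):
    d=arm.get_image(n); cv2.imwrite(f'pics/{n}{tag}.png',d['img'][:,:,::-1]); return d
E
python3 - <<'E'
from h import *
w=snap('wrist','1'); o=arm.get_obs(); print(o['position'],o['orientation'],w['R'],w['t'])
print(proj(w,[[.523,-.059,.08],[.523,.121,.08]]))
E
```

```text
[0.50874858 0.01596298 0.19740018] [ 1.33624710e-04  9.99991758e-01 -2.76088508e-03 -2.97395328e-03] [[-4.21619997e-03 -9.99991078e-01  2.58783062e-04]
 [-9.41607084e-01  4.05716943e-03  3.36689230e-01]
 [-3.36687277e-01  1.17587716e-03 -9.41615790e-01]] [0.01777884 0.44591181 0.51706031]
[[432.35451672 213.13027458]
 [159.52571897 214.39590536]]
```

View pics/wrist1.png

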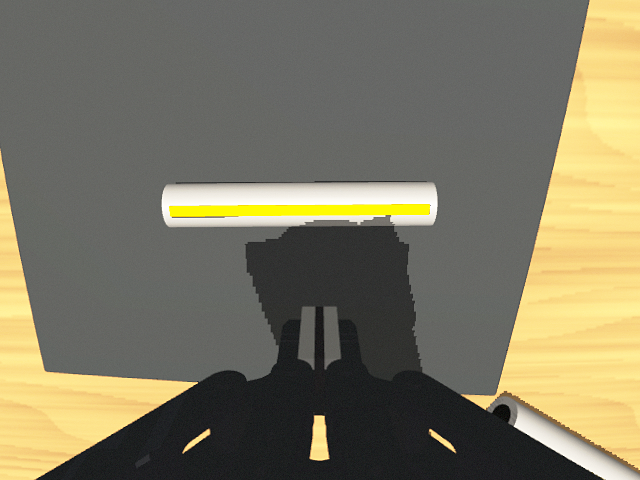

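```bash
python3 - <<'E'
from h import *
w=arm.get_image('wrist')
p=atz(w,[(431,209.5),(169,212)],.08);print(seg(*p),p)
p=atz(w,[(495,395),(45,371)],.05);print('plate near edge',seg(*p),p)
# stripe centroid by colour
im=w['img'].astype(int);m=(im[...,0]>200)&(im[...,1]>200)&(im[...,2]<80);m[300:]=0
y,x=np.nonzero(m);P=atz(w,np.c_[x,y],.08);print(P.mean(0),np.degrees(np.polyfit(P[:,1],P[:,0],1)),P[:,1].min(),P[:,1].max())
E
```

```text
{'mid': array([0.526 , 0.0286, 0.08  ]), 'len': np.float64(0.1747), 'ang': np.float64(0.27)} [[ 0.52636682 -0.05876593  0.08      ]
 [ 0.52553349  0.11597927  0.08      ]]
plate near edge {'mid': array([0.3601, 0.0595, 0.05  ]), 'len': np.float64(0.4021), 'ang': np.float64(-3.64)} [[ 0.34729894 -0.14121124  0.05      ]
 [ 0.37286118  0.26011176  0.05      ]]
[0.5255725  0.02953302 0.08      ] [-0.13879877 30.11718548] -0.05666940901232488 0.11419876847638735
```

Emit:
carry_out(moves=[0.1, 0.19, 0, 0, 0, 0.005, 1, 0, 0, -0.45, 0, 0, 0, 1, 0, 0, -0.45, 0, 0, 0, 1, 0, 0, -0.45, 0, 0, 0, 1, 0, 0, 0, 0, 0, 0, 1])

```text
t: 3.27
position: [0.5172, 0.0309, 0.096]
orientation: [0.0, 1.0, 0.001, -0.002]
ft_force: [-1.2, 0.3, -0.5]
grip_width: 0.005
```

Emit:
carry_out(moves=[0, 0, 0, 0, 0, 0, 1])

```text
t: 3.35
position: [0.519, 0.0314, 0.0999]
orientation: [0.0, 1.0, 0.001, -0.0]
ft_force: [0.5, -0.5, 1.3]
grip_width: 0.002
```

Emit:
carry_out(moves=[0, 0, 0, 0, 0, 0, 1])

```text
t: 3.43
position: [0.5201, 0.0316, 0.1013]
orientation: [-0.0, 1.0, 0.001, 0.002]
ft_force: [0.7, -0.5, 1.1]
grip_width: 0.002
```

Emit:
carry_out(moves=[0, 0, 0, 0, 0, 0, 1])

```text
t: 3.52
position: [0.5202, 0.0315, 0.1013]
orientation: [-0.0, 1.0, 0.001, 0.002]
ft_force: [1.1, 0.3, 0.7]
grip_width: 0.002
```

```bash
python3 - <<'E'
from h import *
w=snap('wrist','2');snap('side','2')
o=arm.get_obs();print(o['position'],o['joints'],o['ft_force'])
E
```

```text
[0.51960626 0.0313544  0.10060114] [ 0.18390882  0.37231742 -0.43886138  2.04589458  0.22611322  0.76551653
 -1.96036364] [-0.5760525   1.01479825  0.2920742 ]
```

View pics/wrist2.png

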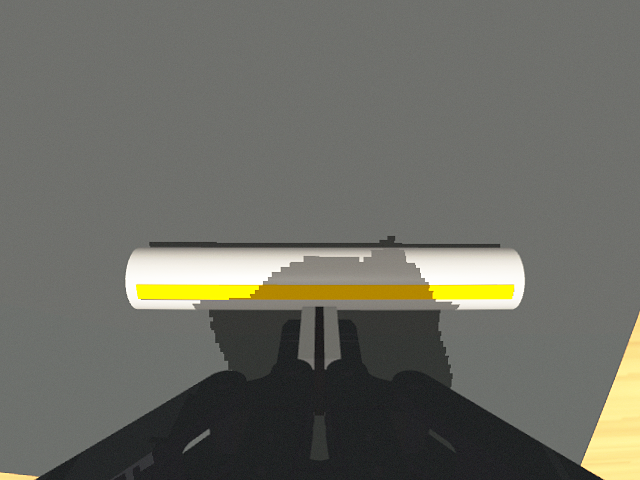

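```bash
cat >> h.py <<'E'
def stripe(w,z=.08,lim=470):
    im=w['img'].astype(int);m=(im[...,0]>150)&(im[...,1]>100)&(im[...,2]<60)&(im[...,0]-im[...,2]>130)
    n,l,st,c=cv2.connectedComponentsWithStats(m.astype(np.uint8));
    if n<2: return None
    i=1+st[1:,4].argmax();y,x=np.nonzero(l==i);P=atz(w,np.c_[x,y],z)
    return P.mean(0).round(4),st[i],np.degrees(np.polyfit(P[:,1],P[:,0],1)[0]).round(2)
E
python3 - <<'E'
from h import *
w=arm.get_image('wrist');print(stripe(w));o=arm.get_obs();print(o['position']);print(proj(w,[o['position'],o['position']+[.011,0,0],o['position']-[.011,0,0]]))
# shaft body edges at column ~200 (lit): silhouettes
c,r=ray(w,[(170,249),(170,308)])
# axis: plane bisecting edges at height .065 
u=r/np.linalg.norm(r,axis=1)[:,None];b=u.sum(0);print(c,c+b*(.065-c[2])/b[2])
E
```

```text
(array([0.5253, 0.0298, 0.08  ]), array([ 135,  284,  380,   15, 5464], dtype=int32), np.float64(-0.11))
[0.51923239 0.03132894 0.10015965]
[[318.72356497 326.76179121]
 [318.81719008 302.49815389]
 [318.63426594 349.89297853]]
[0.6047173  0.03151761 0.24452334] [0.52466704 0.10373873 0.065     ]
```

Emit:
carry_out(moves=[-0.025, 0, -0.1, 0, 0, 0, 1, 0, 0, -0.1, 0, 0, 0, 1, 0, 0, 0, 0, 0, 0, 1, 0, 0, 0, 0, 0, 0, 1])

```text
t: 4.0
position: [0.5159, 0.0314, 0.0828]
orientation: [-0.0, 1.0, 0.002, -0.001]
ft_force: [0.1, -0.1, 0.1]
grip_width: -0.001
```

Emit:
carry_out(moves=[0, 0, -0.03, 0, 0, 0, 1, 0, 0, 0, 0, 0, 0, 1])

```text
t: 4.17
position: [0.5163, 0.0314, 0.0809]
orientation: [-0.0, 1.0, 0.002, -0.0]
ft_force: [-0.2, -0.4, -0.3]
grip_width: -0.003
```

Emit:
carry_out(moves=[0, 0, -0.03, 0, 0, 0, 1, 0, 0, 0, 0, 0, 0, 1])

```text
t: 4.33
position: [0.5175, 0.0315, 0.0797]
orientation: [-0.0, 1.0, 0.002, 0.001]
ft_force: [-0.3, -1.0, 11.3]
grip_width: -0.003
```

Emit:
carry_out(moves=[0, 0, 0, 0, 0, 0, 1, 0.03, 0, 0, 0, 0, 0, 1, 0.04, 0, 0, 0, 0, 0, 1, 0.04, 0, 0, 0, 0, 0, 1])

```text
t: 4.67
position: [0.5258, 0.0315, 0.0799]
orientation: [-0.0, 1.0, 0.001, 0.001]
ft_force: [-0.7, -1.2, 12.3]
grip_width: -0.004
```

Emit:
carry_out(moves=[0.04, 0, 0, 0, 0, 0, 1, 0.04, 0, 0, 0, 0, 0, 1, 0.04, 0, 0, 0, 0, 0, 1, 0, 0, 0, 0, 0, 0, 1, 0, 0, 0, 0, 0, 0, 1])

```text
t: 5.08
position: [0.535, 0.0315, 0.0799]
orientation: [-0.0, 1.0, 0.001, 0.001]
ft_force: [-0.3, -1.0, 10.9]
grip_width: -0.005
```

```bash
python3 - <<'E'
from h import *
w=snap('wrist','3');print(stripe(w));o=arm.get_obs();print(o['position'],o['ft_force'])
E
```

```text
(array([0.5448, 0.0291, 0.08  ]), array([ 116,  296,  420,   18, 6807], dtype=int32), np.float64(-0.17))
[0.53490897 0.03150303 0.07987369] [ 0.8650887  -0.51192238 12.60669221]
```

View pics/wrist3.png

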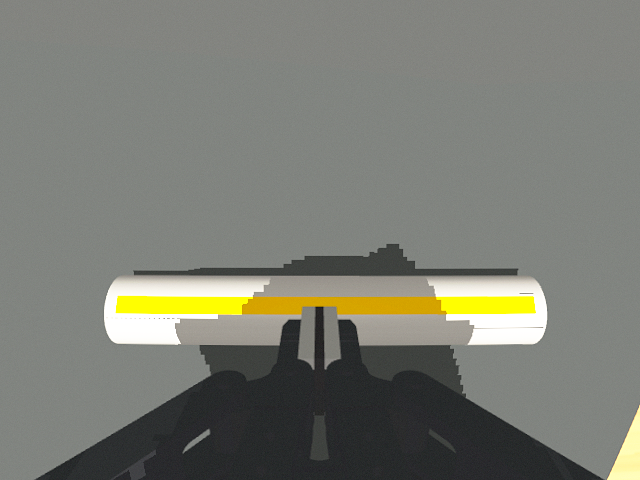

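Emit:
carry_out(moves=[0.04, 0, 0, 0, 0, 0, 1, 0.04, 0, 0, 0, 0, 0, 1, 0.04, 0, 0, 0, 0, 0, 1, 0.03, 0, 0, 0, 0, 0, 1, 0, 0, 0, 0, 0, 0, 1])

```text
t: 5.55
position: [0.5464, 0.0316, 0.0799]
orientation: [-0.0, 1.0, 0.001, 0.001]
ft_force: [-0.3, -1.2, 11.4]
grip_width: 0.005
```

Emit:
carry_out(moves=[0, 0, 0, 0, 0, 0, 1, 0, 0, 0, 0, 0, 0, 1])

```text
t: 5.72
position: [0.5461, 0.0315, 0.0799]
orientation: [-0.0, 1.0, 0.001, 0.001]
ft_force: [-0.3, -0.5, 11.7]
grip_width: 0.001
```

```bash
cat >> h.py <<'E'
from scipy.optimize import brentq
def state(w,cols=None):
    """axis x from the silhouette at lit columns, angle from the stripe rows there"""
    im=w['img'].astype(int);out=[];base=None
    for c in (cols or (130,150,165,480,495,510)):
        col=im[:,c];br=col.max(1)
        m=(br>185)
        n,l,st,_=cv2.connectedComponentsWithStats(m[:,None].astype(np.uint8))
        i=1+st[1:,4].argmax();a=st[i,1]-.5;b=a+st[i,3]
        C,r=ray(w,[(c,a),(c,b)]);u=r/np.linalg.norm(r,axis=1)[:,None];s=u.sum(0)
        ax=C+s*(.065-C[2])/s[2]
        y=np.nonzero((col[:,0]>150)&(col[:,2]<60))[0]; y=y[(y>a)&(y<b)]
        ang=np.nan
        if len(y)>1:
            _,q=ray(w,[(c,y.mean())]);q=q[0]
            f=lambda t:np.cross([q[0],q[2]],[ax[0]+.015*np.sin(t)-C[0],.065+.015*np.cos(t)-C[2]])
            nd=np.arctan2(C[0]-ax[0],C[2]-.065)
            try: ang=np.degrees(brentq(f,nd-1.35,nd+1.35))
            except ValueError: pass
        out.append((c,a,b,ax[0].round(4),np.round(ang,1)))
    return out
E
python3 -W ignore - <<'E'
from h import *
w=snap('wrist','4');print(*state(w),sep='\n');o=arm.get_obs();print(o['position'],o['ft_force'])
import types
E
```

```text
(130, np.float64(288.5), np.float64(354.5), np.float64(0.5392), np.float64(60.4))
(150, np.float64(288.5), np.float64(354.5), np.float64(0.5393), np.float64(59.3))
(165, np.float64(288.5), np.float64(355.5), np.float64(0.5392), np.float64(59.2))
(480, np.float64(289.5), np.float64(355.5), np.float64(0.5394), np.float64(60.1))
(495, np.float64(289.5), np.float64(355.5), np.float64(0.5394), np.float64(60.2))
(510, np.float64(289.5), np.float64(355.5), np.float64(0.5393), np.float64(60.4))
[0.54608078 0.03153209 0.07987354] [ 0.12572977 -0.90553527 11.11699616]
```

View pics/wrist4.png

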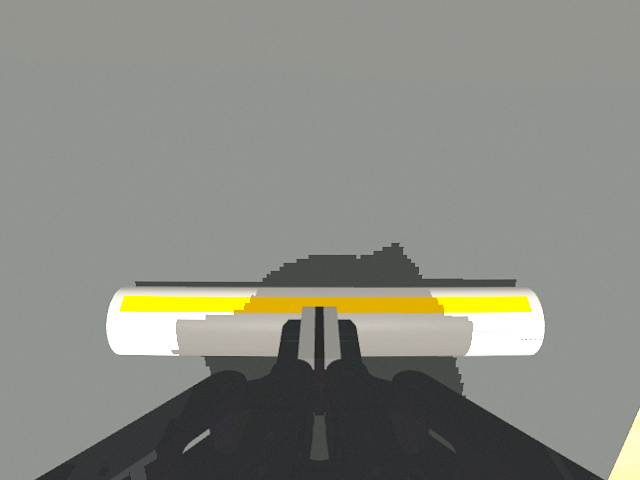

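The shaft has travelled 14.6 mm and turned about 60° by my estimator, so it's rolling without slip. Next I lift, step back and make stroke 2.

Emit:
carry_out(moves=[0, 0, 0.05, 0, 0, 0, 1, 0, 0, 0.1, 0, 0, 0, 1, -0.1, 0, 0, 0, 0, 0, 1, -0.085, 0, 0, 0, 0, 0, 1, 0, 0, 0, 0, 0, 0, 1])

```text
t: 6.18
position: [0.5293, 0.0313, 0.0901]
orientation: [0.0, 1.0, 0.002, -0.0]
ft_force: [0.0, -0.1, -0.0]
grip_width: 0.002
```

Emit:
carry_out(moves=[0, 0, 0, 0, 0, 0, 1, 0, 0, 0, 0, 0, 0, 1])

```text
t: 6.35
position: [0.531, 0.0313, 0.0902]
orientation: [0.0, 1.0, 0.002, 0.0]
ft_force: [0.1, -0.5, 0.0]
grip_width: 0.003
```

```bash
python3 -W ignore - <<'E'
from h import *
w=snap('wrist','5');print(*state(w),sep='\n');o=arm.get_obs();print(o['position'],o['ft_force'])
E
```

```text
(130, np.float64(252.5), np.float64(295.5), np.float64(0.5427), np.float64(44.2))
(150, np.float64(252.5), np.float64(296.5), np.float64(0.5425), np.float64(45.1))
(165, np.float64(252.5), np.float64(312.5), np.float64(0.5386), np.float64(61.6))
(480, np.float64(252.5), np.float64(313.5), np.float64(0.5389), np.float64(60.4))
(495, np.float64(252.5), np.float64(313.5), np.float64(0.5389), np.float64(60.5))
(510, np.float64(252.5), np.float64(313.5), np.float64(0.5389), np.float64(60.6))
[0.5311008  0.03136931 0.09016346] [-0.61588361 -0.71468759  0.20103988]
```

Emit:
carry_out(moves=[0, 0, -0.08, 0, 0, 0, 1, 0, 0, -0.05, 0, 0, 0, 1, 0, 0, -0.02, 0, 0, 0, 1, 0, 0, 0, 0, 0, 0, 1, 0, 0, 0, 0, 0, 0, 1])

```text
t: 6.82
position: [0.5324, 0.0314, 0.0796]
orientation: [-0.0, 1.0, 0.001, 0.001]
ft_force: [0.3, -1.1, 17.2]
grip_width: 0.001
```

Emit:
carry_out(moves=[0.03, 0, 0, 0, 0, 0, 1, 0.04, 0, 0, 0, 0, 0, 1, 0.04, 0, 0, 0, 0, 0, 1, 0.04, 0, 0, 0, 0, 0, 1, 0.04, 0, 0, 0, 0, 0, 1])

```text
t: 7.23
position: [0.5468, 0.0314, 0.0798]
orientation: [-0.0, 1.0, 0.001, 0.001]
ft_force: [-0.6, -1.2, 18.9]
grip_width: 0.001
```

Emit:
carry_out(moves=[0.04, 0, 0, 0, 0, 0, 1, 0.04, 0, 0, 0, 0, 0, 1, 0.04, 0, 0, 0, 0, 0, 1, 0.04, 0, 0, 0, 0, 0, 1, 0.04, 0, 0, 0, 0, 0, 1])

```text
t: 7.65
position: [0.5617, 0.0314, 0.0797]
orientation: [0.0, 1.0, 0.001, 0.001]
ft_force: [0.3, -0.9, 17.4]
grip_width: 0.004
```

Emit:
carry_out(moves=[0, 0, 0, 0, 0, 0, 1, 0, 0, 0, 0, 0, 0, 1, 0, 0, 0, 0, 0, 0, 1])

```text
t: 7.9
position: [0.5618, 0.0315, 0.0798]
orientation: [-0.0, 1.0, 0.001, 0.001]
ft_force: [2.0, -1.4, 16.3]
grip_width: 0.001
```

```bash
python3 -W ignore - <<'E'
from h import *
w=snap('wrist','6');print(*state(w),sep='\n');o=arm.get_obs();print(o['position'],o['ft_force'])
E
```

```text
(130, np.float64(290.5), np.float64(355.5), np.float64(0.5542), np.float64(nan))
(150, np.float64(290.5), np.float64(356.5), np.float64(0.5541), np.float64(nan))
(165, np.float64(290.5), np.float64(356.5), np.float64(0.5542), np.float64(nan))
(480, np.float64(286.5), np.float64(356.5), np.float64(0.5558), np.float64(105.4))
(495, np.float64(286.5), np.float64(356.5), np.float64(0.5557), np.float64(106.2))
(510, np.float64(286.5), np.float64(356.5), np.float64(0.5557), np.float64(nan))
[0.56178924 0.03145273 0.07974925] [ 0.46141849 -1.41660392 16.67069012]
```

View pics/wrist6.png

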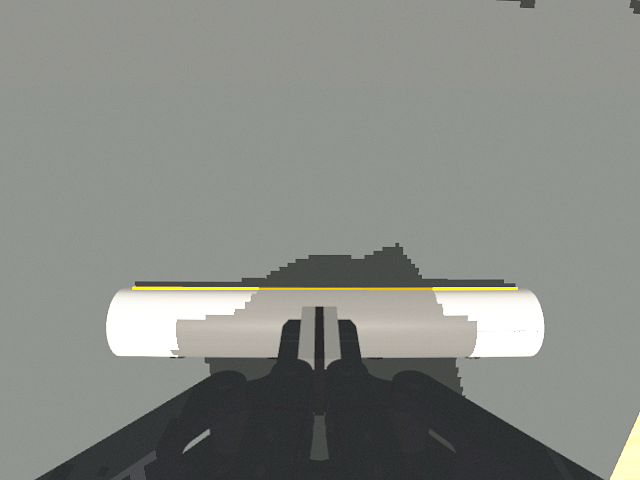

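Emit:
carry_out(moves=[0, 0, 0.05, 0, 0, 0, 1, 0, 0, 0.1, 0, 0, 0, 1, -0.1, 0, 0, 0, 0, 0, 1, -0.085, 0, 0, 0, 0, 0, 1, 0, 0, 0, 0, 0, 0, 1])

```text
t: 8.37
position: [0.5446, 0.0313, 0.0899]
orientation: [0.0, 1.0, 0.002, -0.001]
ft_force: [0.2, -1.1, -0.4]
grip_width: 0.001
```

Emit:
carry_out(moves=[0, 0, 0, 0, 0, 0, 1, 0, 0, 0, 0, 0, 0, 1])

```text
t: 8.53
position: [0.5463, 0.0314, 0.0901]
orientation: [0.0, 1.0, 0.002, -0.0]
ft_force: [0.4, 0.2, 0.4]
grip_width: 0.002
```

```bash
python3 -W ignore - <<'E'
from h import *
w=snap('wrist','7');print(*state(w),sep='\n');o=arm.get_obs();print(o['position'],o['ft_force'])
E
```

```text
(130, np.float64(252.5), np.float64(295.5), np.float64(0.558), np.float64(nan))
(150, np.float64(253.5), np.float64(295.5), np.float64(0.5579), np.float64(nan))
(165, np.float64(253.5), np.float64(313.5), np.float64(0.5534), np.float64(nan))
(480, np.float64(253.5), np.float64(313.5), np.float64(0.554), np.float64(nan))
(495, np.float64(253.5), np.float64(313.5), np.float64(0.554), np.float64(nan))
(510, np.float64(253.5), np.float64(313.5), np.float64(0.554), np.float64(nan))
[0.54647157 0.03134425 0.09014843] [ 0.16139182  0.83042248 -0.02324021]
```

Emit:
carry_out(moves=[0, 0, -0.08, 0, 0, 0, 1, 0, 0, -0.05, 0, 0, 0, 1, 0, 0, -0.015, 0, 0, 0, 1, 0, 0, 0, 0, 0, 0, 1, 0, 0, 0, 0, 0, 0, 1])

```text
t: 9.0
position: [0.5474, 0.0314, 0.0797]
orientation: [-0.0, 1.0, 0.001, 0.001]
ft_force: [-0.3, -1.1, 12.5]
grip_width: 0.003
```

Emit:
carry_out(moves=[0.03, 0, 0, 0, 0, 0, 1, 0.04, 0, 0, 0, 0, 0, 1, 0.04, 0, 0, 0, 0, 0, 1, 0.04, 0, 0, 0, 0, 0, 1, 0.04, 0, 0, 0, 0, 0, 1])

```text
t: 9.42
position: [0.5618, 0.0314, 0.0798]
orientation: [-0.0, 1.0, 0.001, 0.001]
ft_force: [-0.2, -1.1, 14.6]
grip_width: -0.001
```

Emit:
carry_out(moves=[0.04, 0, 0, 0, 0, 0, 1, 0.04, 0, 0, 0, 0, 0, 1, 0.04, 0, 0, 0, 0, 0, 1, 0.04, 0, 0, 0, 0, 0, 1, 0.04, 0, 0, 0, 0, 0, 1])

```text
t: 9.83
position: [0.5768, 0.0314, 0.0798]
orientation: [-0.0, 1.0, 0.001, 0.001]
ft_force: [-0.0, -0.9, 12.1]
grip_width: 0.003
```

Emit:
carry_out(moves=[0, 0, 0, 0, 0, 0, 1, 0, 0, 0, 0, 0, 0, 1, 0, 0, 0, 0, 0, 0, 1])

```text
t: 10.08
position: [0.5768, 0.0314, 0.0798]
orientation: [-0.0, 1.0, 0.001, 0.001]
ft_force: [1.0, -1.9, 12.6]
grip_width: -0.0
```

Emit:
carry_out(moves=[0, 0, 0.05, 0, 0, 0, 1, 0, 0, 0.1, 0, 0, 0, 1, -0.1, 0, 0, 0, 0, 0, 1, -0.085, 0, 0, 0, 0, 0, 1, 0, 0, 0, 0, 0, 0, 1])

```text
t: 10.5
position: [0.56, 0.0313, 0.0903]
orientation: [0.0, 1.0, 0.002, -0.001]
ft_force: [0.4, 0.1, 1.0]
grip_width: 0.002
```

Emit:
carry_out(moves=[0, 0, 0, 0, 0, 0, 1, 0, 0, 0, 0, 0, 0, 1])

```text
t: 10.67
position: [0.5617, 0.0313, 0.0905]
orientation: [0.0, 1.0, 0.002, -0.0]
ft_force: [-0.3, -0.4, -0.1]
grip_width: 0.003
```

```bash
python3 -W ignore - <<'E'
from h import *
w=snap('wrist','8');print(*state(w),sep='\n');o=arm.get_obs();print(o['position'],o['ft_force'])
E
```

```text
(130, np.float64(252.5), np.float64(313.5), np.float64(0.5687), np.float64(nan))
(150, np.float64(252.5), np.float64(313.5), np.float64(0.5688), np.float64(nan))
(165, np.float64(252.5), np.float64(296.5), np.float64(0.5731), np.float64(nan))
(480, np.float64(253.5), np.float64(294.5), np.float64(0.5739), np.float64(nan))
(495, np.float64(253.5), np.float64(314.5), np.float64(0.569), np.float64(nan))
(510, np.float64(253.5), np.float64(296.5), np.float64(0.5734), np.float64(nan))
[0.56185369 0.03132491 0.09052088] [-0.78033182  0.11694916 -0.86324148]
```

View pics/wrist8.png

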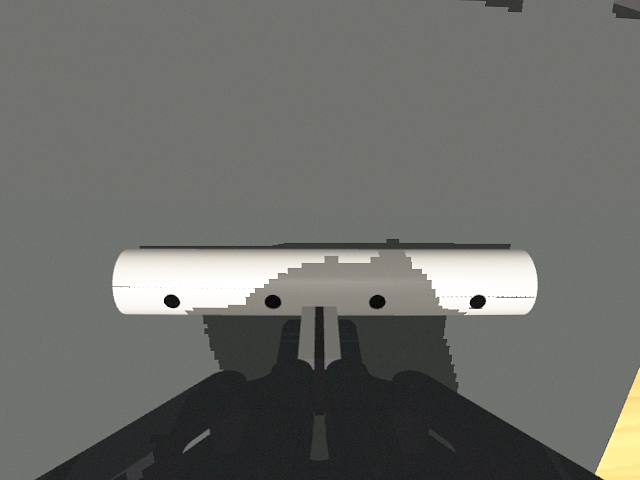

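Half turn done: the oil holes are nearly on top at (273,301) and (377,301), about 172° of turn for about 44.3 mm of travel. I'll continue.

Emit:
carry_out(moves=[0, 0, -0.08, 0, 0, 0, 1, 0, 0, -0.05, 0, 0, 0, 1, 0, 0, -0.02, 0, 0, 0, 1, 0, 0, 0, 0, 0, 0, 1, 0, 0, 0, 0, 0, 0, 1])

```text
t: 11.13
position: [0.5628, 0.0314, 0.0798]
orientation: [-0.0, 1.0, 0.001, 0.001]
ft_force: [0.7, -1.8, 12.5]
grip_width: 0.001
```

Emit:
carry_out(moves=[0.03, 0, 0, 0, 0, 0, 1, 0.04, 0, 0, 0, 0, 0, 1, 0.04, 0, 0, 0, 0, 0, 1, 0.05, 0, 0, 0, 0, 0, 1, 0.05, 0, 0, 0, 0, 0, 1])

```text
t: 11.55
position: [0.5786, 0.0314, 0.0798]
orientation: [-0.0, 1.0, 0.001, 0.001]
ft_force: [-1.1, -1.1, 14.6]
grip_width: 0.001
```

Emit:
carry_out(moves=[0.04, 0, 0, 0, 0, 0, 1, 0.04, 0, 0, 0, 0, 0, 1, 0.04, 0, 0, 0, 0, 0, 1, 0.04, 0, 0, 0, 0, 0, 1, 0.04, 0, 0, 0, 0, 0, 1])

```text
t: 11.97
position: [0.5936, 0.0314, 0.0798]
orientation: [-0.0, 1.0, 0.001, 0.001]
ft_force: [0.5, -0.1, 10.5]
grip_width: 0.002
```

Emit:
carry_out(moves=[0, 0, 0, 0, 0, 0, 1, 0, 0, 0, 0, 0, 0, 1, 0, 0, 0, 0, 0, 0, 1])

```text
t: 12.22
position: [0.5936, 0.0314, 0.0798]
orientation: [-0.0, 1.0, 0.001, 0.001]
ft_force: [1.6, -1.2, 11.5]
grip_width: 0.002
```

Emit:
carry_out(moves=[0, 0, 0.05, 0, 0, 0, 1, 0, 0, 0.1, 0, 0, 0, 1, -0.1, 0, 0, 0, 0, 0, 1, -0.09, 0, 0, 0, 0, 0, 1, 0, 0, 0, 0, 0, 0, 1])

```text
t: 12.63
position: [0.5765, 0.0313, 0.0903]
orientation: [0.0, 1.0, 0.002, -0.001]
ft_force: [-0.3, -0.4, -0.4]
grip_width: 0.001
```

Emit:
carry_out(moves=[0, 0, 0, 0, 0, 0, 1, 0, 0, 0, 0, 0, 0, 1])

```text
t: 12.8
position: [0.5782, 0.0314, 0.0906]
orientation: [-0.0, 1.0, 0.002, 0.0]
ft_force: [0.1, 0.7, 0.4]
grip_width: 0.004
```

```bash
python3 -W ignore - <<'E'
from h import *
w=snap('wrist','9');print(*state(w),sep='\n');o=arm.get_obs();print(o['position'],o['ft_force'])
E
```

```text
(130, np.float64(255.5), np.float64(315.5), np.float64(0.584), np.float64(nan))
(150, np.float64(255.5), np.float64(315.5), np.float64(0.5841), np.float64(nan))
(165, np.float64(272.5), np.float64(315.5), np.float64(0.5797), np.float64(nan))
(480, np.float64(275.5), np.float64(315.5), np.float64(0.5795), np.float64(nan))
(495, np.float64(255.5), np.float64(315.5), np.float64(0.5847), np.float64(nan))
(510, np.float64(255.5), np.float64(315.5), np.float64(0.5847), np.float64(nan))
[0.57832601 0.03135944 0.0905277 ] [-1.19440024  0.37589266  0.60999397]
```

View pics/wrist9.png

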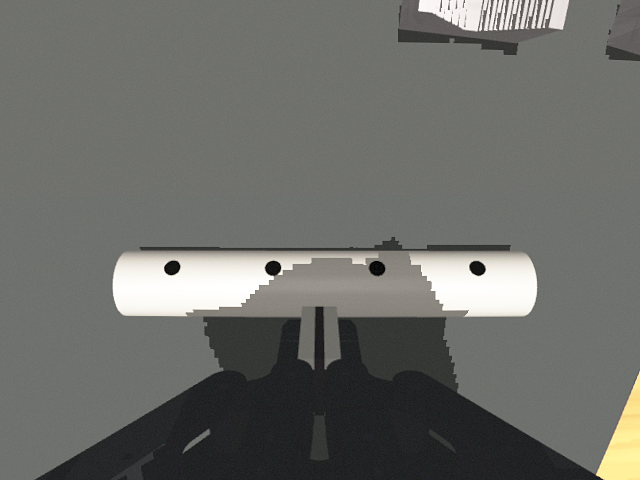

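Emit:
carry_out(moves=[-0.025, 0, -0.08, 0, 0, 0, 1, 0, 0, -0.05, 0, 0, 0, 1, 0, 0, -0.025, 0, 0, 0, 1, 0, 0, 0, 0, 0, 0, 1, 0, 0, 0, 0, 0, 0, 1])

```text
t: 13.27
position: [0.5775, 0.0314, 0.0796]
orientation: [-0.0, 1.0, 0.001, 0.001]
ft_force: [-0.1, -1.0, 14.0]
grip_width: 0.0
```

Emit:
carry_out(moves=[0.03, 0, 0, 0, 0, 0, 1, 0.04, 0, 0, 0, 0, 0, 1, 0.04, 0, 0, 0, 0, 0, 1, 0.05, 0, 0, 0, 0, 0, 1, 0.05, 0, 0, 0, 0, 0, 1])

```text
t: 13.68
position: [0.5935, 0.0314, 0.0798]
orientation: [0.0, 1.0, 0.001, 0.001]
ft_force: [-1.1, -1.3, 15.6]
grip_width: 0.003
```

Emit:
carry_out(moves=[0.05, 0, 0, 0, 0, 0, 1, 0.04, 0, 0, 0, 0, 0, 1, 0.04, 0, 0, 0, 0, 0, 1, 0.04, 0, 0, 0, 0, 0, 1, 0.04, 0, 0, 0, 0, 0, 1])

```text
t: 14.1
position: [0.6092, 0.0314, 0.0798]
orientation: [-0.0, 1.0, 0.001, 0.001]
ft_force: [0.3, -1.1, 14.1]
grip_width: 0.006
```

Emit:
carry_out(moves=[0, 0, 0, 0, 0, 0, 1, 0, 0, 0, 0, 0, 0, 1, 0, 0, 0, 0, 0, 0, 1])

```text
t: 14.35
position: [0.6093, 0.0314, 0.0798]
orientation: [-0.0, 1.0, 0.001, 0.001]
ft_force: [-0.4, -1.3, 14.4]
grip_width: 0.002
```

Emit:
carry_out(moves=[0, 0, 0.05, 0, 0, 0, 1, 0, 0, 0.1, 0, 0, 0, 1, -0.1, 0, 0, 0, 0, 0, 1, -0.1, 0, 0, 0, 0, 0, 1, 0, 0, 0, 0, 0, 0, 1])

```text
t: 14.77
position: [0.591, 0.0313, 0.0899]
orientation: [0.0, 1.0, 0.002, -0.001]
ft_force: [0.8, 0.1, -0.0]
grip_width: -0.001
```

Emit:
carry_out(moves=[0, 0, 0, 0, 0, 0, 1, 0, 0, 0, 0, 0, 0, 1])

```text
t: 14.93
position: [0.5928, 0.0313, 0.0901]
orientation: [0.0, 1.0, 0.002, -0.0]
ft_force: [-0.1, 0.1, -0.4]
grip_width: -0.0
```

```bash
python3 -W ignore - <<'E'
from h import *
w=snap('wrist','10');print(*state(w),sep='\n');o=arm.get_obs();print(o['position'],o['ft_force'])
E
```

```text
(130, np.float64(252.5), np.float64(312.5), np.float64(0.6003), np.float64(nan))
(150, np.float64(252.5), np.float64(314.5), np.float64(0.5999), np.float64(-37.2))
(165, np.float64(252.5), np.float64(314.5), np.float64(0.5999), np.float64(-37.0))
(480, np.float64(252.5), np.float64(295.5), np.float64(0.6052), np.float64(nan))
(495, np.float64(252.5), np.float64(295.5), np.float64(0.6052), np.float64(nan))
(510, np.float64(252.5), np.float64(295.5), np.float64(0.6052), np.float64(nan))
[0.59295515 0.03135528 0.09013087] [-0.07446785  0.36345321 -0.57172697]
```

View pics/wrist10.png

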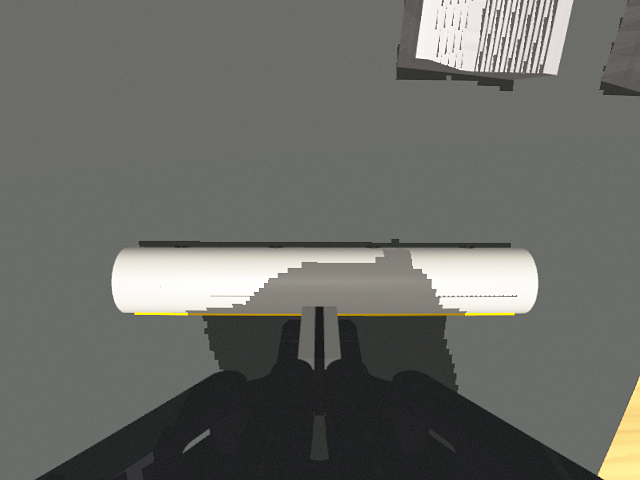

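Emit:
carry_out(moves=[-0.02, 0, -0.08, 0, 0, 0, 1, 0, 0, -0.05, 0, 0, 0, 1, 0, 0, -0.02, 0, 0, 0, 1, 0, 0, 0, 0, 0, 0, 1, 0, 0, 0, 0, 0, 0, 1])

```text
t: 15.4
position: [0.5922, 0.0314, 0.0795]
orientation: [0.0, 1.0, 0.001, 0.001]
ft_force: [-1.1, -0.9, 11.8]
grip_width: -0.001
```

Emit:
carry_out(moves=[0.03, 0, 0, 0, 0, 0, 1, 0.04, 0, 0, 0, 0, 0, 1, 0.05, 0, 0, 0, 0, 0, 1, 0.05, 0, 0, 0, 0, 0, 1, 0.05, 0, 0, 0, 0, 0, 1])

```text
t: 15.82
position: [0.6093, 0.0314, 0.0798]
orientation: [-0.0, 1.0, 0.001, 0.001]
ft_force: [-0.2, -0.4, 16.1]
grip_width: 0.002
```

Emit:
carry_out(moves=[0.05, 0, 0, 0, 0, 0, 1, 0.05, 0, 0, 0, 0, 0, 1, 0.04, 0, 0, 0, 0, 0, 1, 0.04, 0, 0, 0, 0, 0, 1, 0.03, 0, 0, 0, 0, 0, 1])

```text
t: 16.23
position: [0.6251, 0.0314, 0.0798]
orientation: [-0.0, 1.0, 0.001, 0.001]
ft_force: [-0.6, -0.8, 15.4]
grip_width: -0.0
```

Emit:
carry_out(moves=[0, 0, 0, 0, 0, 0, 1, 0, 0, 0, 0, 0, 0, 1, 0, 0, 0, 0, 0, 0, 1])

```text
t: 16.48
position: [0.625, 0.0314, 0.0798]
orientation: [-0.0, 1.0, 0.001, 0.001]
ft_force: [-0.2, -0.3, 14.6]
grip_width: 0.001
```

Emit:
carry_out(moves=[0, 0, 0.05, 0, 0, 0, 1, 0, 0, 0.1, 0, 0, 0, 1, -0.1, 0, 0, 0, 0, 0, 1, -0.1, 0, 0, 0, 0, 0, 1, 0, 0, 0, 0, 0, 0, 1])

```text
t: 16.9
position: [0.6067, 0.0313, 0.0899]
orientation: [0.0, 1.0, 0.002, -0.001]
ft_force: [0.3, 0.1, -0.0]
grip_width: 0.0
```

Emit:
carry_out(moves=[0, 0, 0, 0, 0, 0, 1, 0, 0, 0, 0, 0, 0, 1])

```text
t: 17.07
position: [0.6085, 0.0313, 0.0901]
orientation: [0.0, 1.0, 0.001, -0.0]
ft_force: [-0.2, 0.1, 1.0]
grip_width: -0.002
```

```bash
python3 -W ignore - <<'E'
from h import *
w=snap('wrist','11');print(*state(w),sep='\n');o=arm.get_obs();print(o['position'],o['ft_force'])
E
```

```text
(130, np.float64(250.5), np.float64(301.5), np.float64(0.6193), np.float64(-6.9))
(150, np.float64(250.5), np.float64(301.5), np.float64(0.6193), np.float64(-6.8))
(165, np.float64(250.5), np.float64(310.5), np.float64(0.6172), np.float64(1.0))
(480, np.float64(250.5), np.float64(311.5), np.float64(0.6175), np.float64(1.8))
(495, np.float64(250.5), np.float64(311.5), np.float64(0.6175), np.float64(1.8))
(510, np.float64(250.5), np.float64(311.5), np.float64(0.6175), np.float64(0.8))
[0.6086997  0.03136102 0.09013461] [-0.15694119 -0.8761362   0.77896886]
```

View pics/wrist11.png

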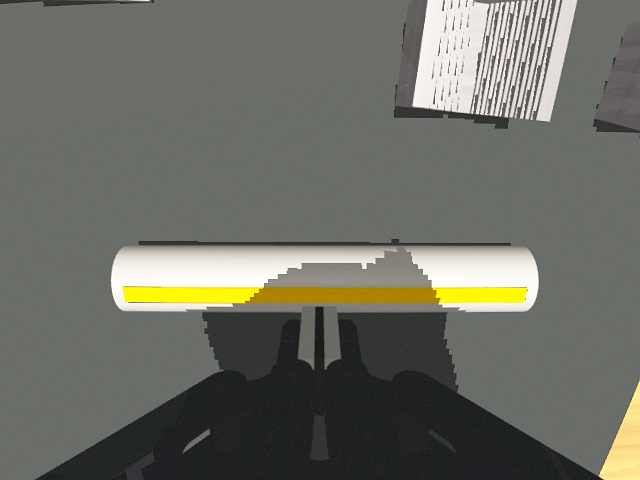

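The stripe is back on top at about 1° (rows 287–303), with about 93 mm of travel. I'll retreat upward and verify with the fixed cameras.

Emit:
carry_out(moves=[0, 0, 0.3, 0, 0, 0, 1, 0, 0, 0.4, 0, 0, 0, 1, 0, 0, 0.4, 0, 0, 0, 1, 0, 0, 0.4, 0, 0, 0, 1, 0, 0, 0, 0, 0, 0, 1])

```text
t: 17.53
position: [0.6113, 0.0319, 0.2085]
orientation: [-0.0, 1.0, 0.001, 0.004]
ft_force: [1.3, 0.8, 0.5]
grip_width: 0.003
```

Emit:
carry_out(moves=[0, 0, 0, 0, 0, 0, 1, 0, 0, 0, 0, 0, 0, 1, 0, 0, 0, 0, 0, 0, 1])

```text
t: 17.78
position: [0.6082, 0.0312, 0.2016]
orientation: [0.0, 1.0, 0.001, -0.001]
ft_force: [0.1, -0.1, 0.3]
grip_width: -0.001
```

```bash
python3 -W ignore - <<'E'
from h import *
w=snap('wrist','12');print(stripe(w));snap('side','12');snap('scene','12');o=arm.get_obs();print(o['t'],o['position'],o['ft_force'],abs(o['joint_velocities']).max())
w=arm.get_image('wrist');print(stripe(w))
E
```

```text
(array([0.6178, 0.0293, 0.08  ]), array([ 197,  216,  251,   10, 2442], dtype=int32), np.float64(-0.23))
17.9333 [0.60828162 0.0313633  0.20175503] [-0.72268912 -0.54471974  0.29952448] 0.002953405858774646
(array([0.6179, 0.0292, 0.08  ]), array([ 198,  216,  251,   10, 2453], dtype=int32), np.float64(-0.25))
```

View pics/side12.png

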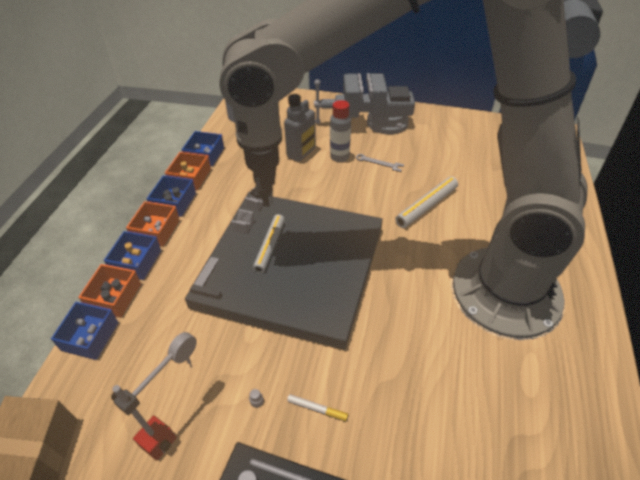

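The side view shows the shaft at (270,243) with its stripe on top, the gripper clear above it, and everything else where it was. I'll hand in.

```bash
python3 -c "
from station import arm
print(arm.sign_off())"
```

```text
the job is handed in; nothing more can be done
None
```

I rolled the shaft one full turn away from the robot and handed the job in at about t = 18 s. It took six strokes with shut, upright fingertips on top, pressing with about 11–19 N. `sign_off` reports no verdict, so the results below are my own measurements.

- **Half turn:** after three strokes the oil holes were nearly on top. That was about 172° of turn for about 44 mm of travel.
- **End position:** the wrist camera puts the shaft axis at x ≈ 0.6175 m, against 0.5247 m at the start. That is about 93 mm of travel, against 94 mm for one turn.
- **Stripe and rest:** the stripe is on top to within about 2°. Two later wrist pictures agree to 0.1 mm, so the shaft is lying still.
- **Clearance:** the gripper is about 0.12 m above the shaft. By eye in the last side view, the V-blocks, the square and the things on the bench are where they were; I did not measure their positions again.

**Disagreements:** some silhouette columns in my wrist-image estimator were spoiled by the gripper's shadow, reading up to about 5 mm off. I ignored those and used the clean columns.

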